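# Tie down a centrifuge rotor through its lid knob and shut the machine

### The arm

A 6-joint arm with a two-finger parallel gripper is mounted at the origin on the work surface. World frame = base frame: x ahead of the robot, y to its left, z up, the work surface at z = 0. Lengths are in m, angles in rad, forces in N, time in s.
With the tool pointing down it reaches from about 0.25 to 0.775 m from the base axis. Payload 4 kg.
Tool frame: the origin (TCP) lies at the very end of the fingers, on their centre line; the grasp point (between the pads) lies 19 mm behind it; z points along the fingers, y is the line along which they close (so a half turn about z gives the same grasp; the last joint's range is limited). The gripper opens to 85 mm and grips with 20 to 120 N. Pads are 22 mm wide; open, the fingers measure 114 mm over their backs; the gripper's body (76 mm by 85 mm) begins 54 mm behind the grasp point. The pads swing forward as they close: fully open they stand 13 mm farther back than shut.
Start: joints at [1.086, 0.087, 1.371, -0, 1.684, -0.103], TCP at [0.205, 0.51, 0.231] pointing down, gripper open.
Joint ranges: [-3.1, 3.1], [-0.76, 2.03], [0.27, 2.55], [-1.08, 4.22], [0.17, 2.65], [-2.57, 2.57]. Speed limits (rad/s): [2.79, 2.79, 3.14, 3.14, 3.14, 3.14].

### API

Orientations are given as a rotation vector (axis times angle).
In Python, from workcell import arm gives the robot as it stands. The module is installed in compiled form; this text tells all that it offers.
- The arm moves only by the tool drive_tool, never from a script. Its argument "rows" is a list of rows, each an object of numbers: "x", "y", "z": the shift along the tool's x, y, z as a fraction of full scale; "ax", "ay", "az": the turn, a rotation vector about the tool's x, y, z as a fraction of full scale; "hand": the opening, from -1 (shut) to 1 (fully open). In form: [{"x": .., "y": .., "z": .., "ax": .., "ay": .., "az": .., "hand": ..}, ...]. A call has 1 to 8 rows; each row shifts and turns the commanded pose from where the row before left it, along the tool's axes as they then stand; what a row does not reach is not made up. Full scale, the value 1, is 0.04 m for a shift and 8 degrees for a turn. A row lasts 1/8 s, in which the tool goes at most 62.5 mm and 10.7 degrees, less where a joint would pass 70% of its speed; a pose out of reach is approached as far as the arm can. A call with a number of a shift or a turn outside -1 to 1 is refused whole. A call with a gripper value outside its range is refused whole. The fingers move at their own pace and stop on an object; "force" is the grip in N (left out, the last holds). Time passes only in rows, so rows that do not move let the fingers close. It gives the time, the measured TCP pose, the force, the opening and the grip force at its end, in the units of the state.
- arm.sense(): the state, without advancing time (a new reading comes with each control period).
- arm.grab_frame(name): name is "scene" or "side" or "wrist"; returns the picture (384x512x3 uint8, red, green, blue); there is no depth.
- arm.get_calibration(name): a dict with "mtx" (3x3 intrinsics, pixels), "R" (3x3) and "t" (3): a world point X has camera coordinates R X + t. Camera axes: x right, y down, z forward; pixel columns grow to the right and rows downward; lengths in m; the calibration is good to about 2 mm. A picture is of the moment at which its call begins: read the wrist's pose just before it. get_calibration takes no time and is no camera call; for the wrist camera it gives the pose at the moment of the call.
- arm.sign_off(): hands the job in; it is judged then, once.
Trained networks look in the newest picture that a camera, given by its name, has taken for a name from the list of things; names that differ only in an ending like _2 or _b are one class to them, and where a whole thing is asked for, a point or a joint stands for the part that bears it (a point fixed in the world has none). Each returns a list of dicts, best first, with "conf" (0 to 1); they miss things now and then, are a little off and sometimes report something else, mostly with a low value. They report only what shows in the picture. A call takes as long as a camera call.
- arm.search_frame(target, camera): "bbox" ([left, top, width, height] as shares, 0 to 1, of the picture: columns of its width, rows of its height, round what is visible of it).
- arm.landmark_of(target, camera): "point" ([column, row] as shares, 0 to 1, of the picture: columns of its width, rows of its height: a listed point, or the origin of a listed thing).
The state is a dict: "time_s": time; "qpos": joint angles; "joint_vel": joint speeds; "joint_torque": joint torques, N m; "eef_pos": TCP position; "ee_rot": TCP orientation; "wrist_force": force on the tool from outside, world axes, zero at the start; "ft_torque": the same for the moment, N m; "width": opening from 0.0 (shut) to 1.0 (fully open); "grip_force": force on a finger pad.
Only numpy, scipy, OpenCV 4.12 (cv2) and the standard library are available. Lean on these libraries where they do the work, as an engineer would, in place of code of your own. Each camera call takes 0.05 s, during which the arm holds its last target. There are 200 camera calls.

### The job

The rotor in the open microcentrifuge is not yet tied down: turn the small inner knob on top of it clockwise until the screw comes home and is finger-tight, about 0.3 N m at the knob and not more than 0.4, without turning the larger lid knob around it. Then let go and close the machine's lid fully, gently, without slamming it. Leave the flask, the bottle and the tube rack where they stand.

Things in the scene. Friction and masses are not known exactly. Their poses are not given: they have to be found in the camera images.
- centrifuge: compact white microcentrifuge, 226 (x) x 240 (y) mm, deck 125 mm high, fixed; origin under its centre, z up; lid hinge along its +y side, front panel to its -y. In the deck a round bowl, 150 mm across, its axis at y = -12 mm. In it the rotor (does not turn: spindle braked) under an aluminium rotor lid with two concentric knobs. Heights given below are above the bench
- tie_knob: the inner knob, head of the tie-down screw: deeply fluted aluminium cylinder (grips without slipping), 36 mm across, 30 mm tall, axis vertical on the bowl's axis; origin at the centre of its underside, 119 mm up. Clockwise from above tightens; it does not rise or sink. Let go, it stays, turning back by 0.2 rad at most
- tie_knob_grip (a point): centre of the inner knob, half-way up, 134 mm above the bench. The knob runs at about 0.06 N m until its screw meets the drive shaft, after 0.6 to 2.2 rad of turning from the start: where cannot be seen, only felt. From there the torque climbs by about 1.5 N m per rad. More than one grasp may be needed
- lid_knob: the outer knob, which clamps the rotor lid: dark steel, 59 mm across over eight round lobes, 20 mm tall, from 97 to 117 mm up, concentric with the inner knob and 2 mm below it; origin at the centre of its underside. It turns easily (0.05 N m) if rubbed or dragged; it must stay as set, within 10 degrees
- lid_knob_rim (a point): point on the rim of the outer knob, 29.5 mm from its axis, 116 mm above the bench
- drive_shaft: end of the drive shaft, hidden in the rotor under the two knobs, on which the tie-down screw bears; fixed in the machine; cannot be touched
- lid (a joint): angle of the machine's lid: 0 shut, 1.4 to 1.7 at the start (about upright). White lid 216 mm wide, 200 mm from hinge to front edge, a 34 mm deep tray with 6 mm walls, 0.35 kg. A stiff hinge (0.5 N m) holds it wherever it is left; about 6 N at 0.16 m from the hinge moves it
- lid_hinge (a point): middle of the lid's hinge line, 127 mm above the bench, 100 mm to the machine's +y; moves with the lid: its x along the hinge, its -y from the hinge to the front edge, its z out of the lid's outer face (up when shut). The outer face lies 34 mm from the hinge along z
- lid_front (a point): middle of the lid's front edge on its outer face, 200 mm from the hinge
- flask: conical glass flask, 65 mm across the foot, 104 mm tall, loose; origin under its centre
- reagent_bottle: amber bottle with a dark cap, 62 mm across, 130 mm tall, loose; origin under its centre
- tube_rack: orange rack with small tubes, 120 x 62 x 50 mm, loose; origin under its centre

How it is judged:
On the way, in this order (a step that is already met when the one before it is completed fails the run):
1. the inner knob is turned clockwise until its screw bears on the drive shaft and is held there finger-tight (at least about 0.2 N m at the knob, 15 N between screw and shaft) for 0.1 s (contact force between tie_knob and drive_shaft above 15 N), for 0.1 s.
2. then the machine's lid is shut (value of joint lid below 0.03 rad), for 0.2 s.
At the end, for the whole second after the job is handed in: the tie-down screw has been tightened and still bears on the drive shaft, the outer knob is within 10 degrees of where it was set, and the lid is fully shut (within 0.03 rad, 6 mm at its front edge) (contact force between tie_knob and drive_shaft above 0.5 N and distance of lid_knob_rim from where it was at the start of the episode below 0.005 m and value of joint lid below 0.03 rad); the robot touches nothing.
It fails at once if the screw is overtightened (more than about 0.45 N m at the knob, 40 N between screw and shaft) (contact force between tie_knob and drive_shaft above 40 N).
It fails at once if the outer knob is turned by more than 10 degrees (distance of lid_knob_rim from where it was at the start of the episode above 0.005 m).
It fails at once if the lid is slammed (closing faster than 2 rad/s) (velocity of joint lid below -2 rad/s).
It fails at once if the flask, the bottle or the rack is shifted by more than 20 mm (distance of any of flask, reagent_bottle, tube_rack from where it was at the start of the episode above 0.02 m).
It also fails if it takes over 66 s, if anything falls off the work surface, if the arm or the gripper's body presses on something with over 40 N, if the wrist force passes 120 N, or if a joint passes its speed limit or range.

## Working session

There is one attempt and no reset: what is moved stays moved. The work goes in short steps, Python scripts to look and compute and a tool call to move; the robot and the scene stay as the last step left them, time stands still between calls to the robot, and variables do not carry over. Pictures are saved under pics/ and viewed, at most 10 in all, crops included, and the job is handed in when it is done.

Besides the shell and the picture viewer there is one more tool, called after "Emit:" as name(argument=value, ...) on one line, values as JSON. drive_tool: Moves the arm, as the interface text tells. Its arguments: {"type":"object","properties":{"rows":{"type":"array"},"force":{"type":"number"}},"required":["rows"]}

```bash
mkdir -p pics
cat > h.py <<'E'
import numpy as np, cv2
from workcell import arm
from scipy.spatial.transform import Rotation as Ro
def ray(cam,p,cal=None):
    c=cal or arm.get_calibration(cam); K,R,t=np.array(c["mtx"]),np.array(c["R"]),np.array(c["t"])
    d=R.T@np.linalg.inv(K)@np.array([p[0]*512,p[1]*384,1.]); return -R.T@t,d/np.linalg.norm(d)
def atz(cam,p,z,cal=None):
    o,d=ray(cam,p,cal); return o+d*(z-o[2])/d[2]
def tri(rs):
    A=sum(np.eye(3)-np.outer(d,d) for o,d in rs); b=sum((np.eye(3)-np.outer(d,d))@o for o,d in rs); return np.linalg.solve(A,b)
E
cat > a.py <<'E'
from h import *
ims=[]
for c in ["scene","side","wrist"]:
    im=arm.grab_frame(c); ims.append(im); cv2.imwrite(f"pics/{c}0.png",im[:,:,::-1])
    for n,z in [("tie_knob_grip",.134),("lid_knob_rim",.116),("lid_hinge",.127),("lid_front",None),("centrifuge",0),("flask",0),("reagent_bottle",0),("tube_rack",0)]:
        for r in arm.landmark_of(n,c)[:1]:
            print(c,n,round(r["conf"],2),np.round(r["point"],3),None if z is None else np.round(atz(c,r["point"],z),3))
cv2.imwrite("pics/both.png",cv2.resize(np.vstack([np.hstack(ims[:2]),np.hstack([ims[2],ims[2]*0])])[:,:,::-1],(800,600)))
s=arm.sense(); print({k:np.round(v,3) for k,v in s.items()})
E
python3 a.py
```

```text
scene tie_knob_grip 0.76 [0.36  0.466] [ 0.559 -0.131  0.134]
scene lid_knob_rim 0.58 [0.361 0.507] [ 0.587 -0.12   0.116]
scene lid_hinge 0.95 [0.461 0.488] [ 0.539 -0.016  0.127]
scene lid_front 0.64 [0.486 0.337] None
scene centrifuge 0.95 [0.384 0.54 ] [ 0.547 -0.119  0.   ]
scene flask 0.71 [0.201 0.582] [ 0.664 -0.317  0.   ]
scene reagent_bottle 0.76 [0.215 0.472] [ 0.547 -0.36   0.   ]
scene tube_rack 0.97 [0.598 0.564] [0.484 0.147 0.   ]
side tie_knob_grip 0.7 [0.541 0.66 ] [ 0.551 -0.123  0.134]
side lid_knob_rim 0.75 [0.562 0.648] [ 0.581 -0.12   0.116]
side lid_hinge 0.88 [0.492 0.562] [ 0.533 -0.014  0.127]
side lid_front 0.62 [0.478 0.446] None
side centrifuge 0.74 [0.528 0.678] [ 0.544 -0.11   0.   ]
side flask 0.75 [0.674 0.828] [ 0.659 -0.318  0.   ]
side reagent_bottle 0.79 [0.609 0.92 ] [ 0.546 -0.359  0.   ]
side tube_rack 0.69 [0.408 0.483] [0.471 0.151 0.   ]
{'time_s': np.float64(1.35), 'qpos': array([ 1.086,  0.087,  1.371, -0.   ,  1.684, -0.103]), 'joint_vel': array([ 0.001,  0.001, -0.   , -0.001,  0.001, -0.   ]), 'joint_torque': array([-1.0000e-03, -3.5171e+01, -3.1346e+01, -0.0000e+00,  0.0000e+00,
       -0.0000e+00]), 'eef_pos': array([0.205, 0.51 , 0.231]), 'ee_rot': array([0.596, 3.084, 0.   ]), 'wrist_force': array([ 0.665, -0.751, -0.36 ]), 'ft_torque': array([-0.032,  0.058,  0.011]), 'grip_force': np.float64(0.0), 'width': np.float64(1.004)}
```

View pics/both.png

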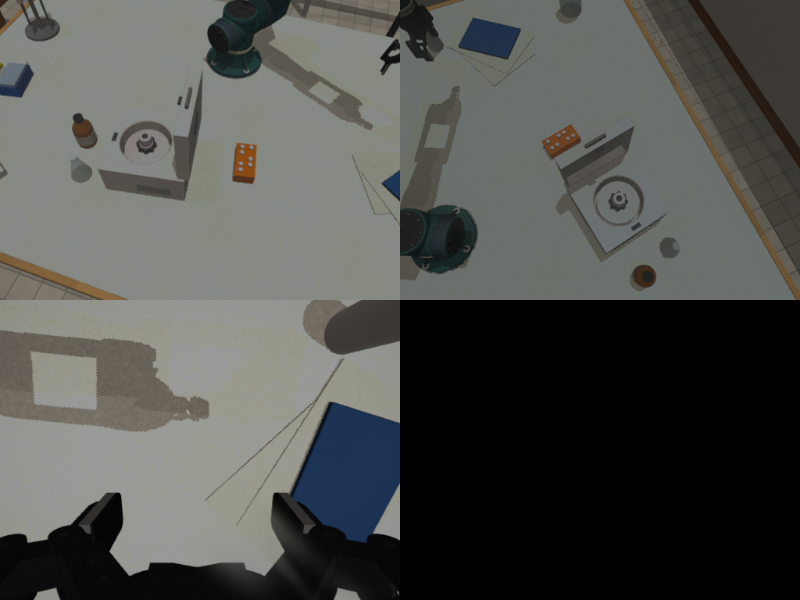

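The pictures show the centrifuge with its lid upright on its +y side. The rotor is near scene px (147,143), the flask and bottle stand on its -y side, and the rack is on its +y side.

```bash
cat >> h.py <<'E'
def delta(target,s=None):
    s=s or arm.sense(); R=Ro.from_rotvec(s["ee_rot"]); return R.inv().apply(np.array(target)-s["eef_pos"])/.04
E
python3 - <<'E'
from h import *
s=arm.sense(); R=Ro.from_rotvec(s["ee_rot"]); c=arm.get_calibration("wrist")
o=-np.array(c["R"]).T@c["t"]; print("cam in tool",R.inv().apply(o-s["eef_pos"]).round(3),"axis",R.inv().apply(np.array(c["R"])[2]).round(3), np.array(c["mtx"])[0,0])
P=dict(tie=((.36,.466),(.541,.66)),rim=((.361,.507),(.562,.648)),hinge=((.461,.488),(.492,.562)),front=((.486,.337),(.478,.446)),cf=((.384,.54),(.528,.678)))
for k,(a,b) in P.items(): print(k,tri([ray("scene",a),ray("side",b)]).round(3))
print(R.as_matrix().round(3)); print(delta([.53,-.115,.43]).round(2))
E
```

```text
cam in tool [ 0.065 -0.001 -0.142] axis [-0.257 -0.001  0.966] 317.91164719795285
tie [ 0.554 -0.127  0.132]
rim [ 0.583 -0.121  0.111]
hinge [ 0.535 -0.015  0.123]
front [0.535 0.014 0.33 ]
cf [ 0.546 -0.115  0.004]
[[-0.928  0.373  0.   ]
 [ 0.373  0.928  0.   ]
 [-0.     0.    -1.   ]]
[-13.37 -11.48  -4.97]
```

Emit:
drive_tool(rows=[{"z": -1}, {"z": -1}, {"z": -1}, {"z": -1}, {"z": -1}, {"x": -0.8, "y": -0.7}, {"x": -0.8, "y": -0.7}, {"x": -0.8, "y": -0.7}])

```text
invalid input at $.rows[0]: expected keys x, y, z, ax, ay, az, hand
```

Emit:
drive_tool(rows=[{"x": -0.8, "y": -0.7}, {"x": -0.8, "y": -0.7}, {"x": -0.8, "y": -0.7}, {"x": -0.8, "y": -0.7}, {"x": -0.8, "y": -0.7}, {"x": -0.8, "y": -0.7}, {"x": -0.8, "y": -0.7}, {"x": -0.8, "y": -0.7}])

```text
invalid input at $.rows[0]: expected keys x, y, z, ax, ay, az, hand
```

Emit:
drive_tool(rows=[{"x": -0.8, "y": -0.7}, {"x": -0.8, "y": -0.7}, {"x": -0.8, "y": -0.7}, {"x": -0.8, "y": -0.7}, {"x": -0.8, "y": -0.7}, {"x": 0}, {"x": 0}])

```text
invalid input at $.rows[0]: expected keys x, y, z, ax, ay, az, hand
```

```bash
cat > b.py <<'E'
from h import *
import sys
s=arm.sense(); print({k:np.round(s[k],3) for k in ("time_s","qpos","eef_pos","ee_rot","wrist_force","ft_torque","width")})
for i in range(2):
    cal=arm.get_calibration("wrist"); im=arm.grab_frame("wrist")
    for n,z in [("tie_knob_grip",.134),("tie_knob",.119),("lid_knob",.097),("lid_knob_rim",.116)]:
        for r in arm.landmark_of(n,"wrist")[:1]: print(n,round(r["conf"],2),np.round(r["point"],3),np.round(atz("wrist",r["point"],z,cal),4))
cv2.imwrite(f"pics/{sys.argv[1]}.png",im[:,:,::-1])
E
python3 b.py w1
```

```text
{'time_s': np.float64(1.35), 'qpos': array([ 1.086,  0.087,  1.371, -0.   ,  1.684, -0.103]), 'eef_pos': array([0.205, 0.51 , 0.231]), 'ee_rot': array([0.596, 3.084, 0.   ]), 'wrist_force': array([ 0.665, -0.751, -0.36 ]), 'ft_torque': array([-0.032,  0.058,  0.011]), 'width': np.float64(1.004)}
```

View pics/w1.png

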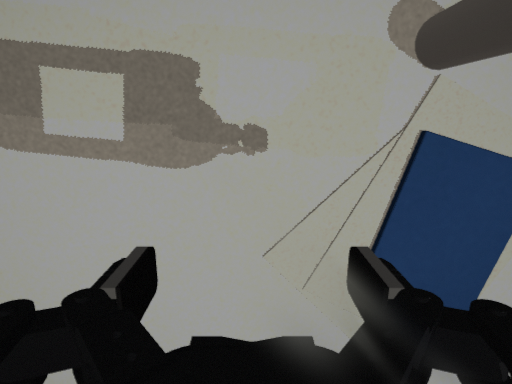

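The moves were refused because every key is required, so the view is unchanged (bench only). I'll resend them in full.

Emit:
drive_tool(rows=[{"x": 0, "y": 0, "z": -1, "ax": 0, "ay": 0, "az": 0, "hand": 1}, {"x": 0, "y": 0, "z": -1, "ax": 0, "ay": 0, "az": 0, "hand": 1}, {"x": 0, "y": 0, "z": -1, "ax": 0, "ay": 0, "az": 0, "hand": 1}, {"x": 0, "y": 0, "z": -1, "ax": 0, "ay": 0, "az": 0, "hand": 1}, {"x": 0, "y": 0, "z": -1, "ax": 0, "ay": 0, "az": 0, "hand": 1}, {"x": -0.8, "y": -0.7, "z": 0, "ax": 0, "ay": 0, "az": 0, "hand": 1}, {"x": -0.8, "y": -0.7, "z": 0, "ax": 0, "ay": 0, "az": 0, "hand": 1}, {"x": -0.8, "y": -0.7, "z": 0, "ax": 0, "ay": 0, "az": 0, "hand": 1}])

```text
time_s: 2.85
eef_pos: [0.2631, 0.3956, 0.4315]
ee_rot: [0.595, 3.084, 0.001]
wrist_force: [0.1, 0.1, 0.2]
width: 1.0
grip_force: 0.0
```

Emit:
drive_tool(rows=[{"x": -0.8, "y": -0.7, "z": 0, "ax": 0, "ay": 0, "az": 0, "hand": 1}, {"x": -0.8, "y": -0.7, "z": 0, "ax": 0, "ay": 0, "az": 0, "hand": 1}, {"x": -0.8, "y": -0.7, "z": 0, "ax": 0, "ay": 0, "az": 0, "hand": 1}, {"x": -0.8, "y": -0.7, "z": 0, "ax": 0, "ay": 0, "az": 0, "hand": 1}, {"x": -0.8, "y": -0.7, "z": 0, "ax": 0, "ay": 0, "az": 0, "hand": 1}, {"x": -0.8, "y": -0.7, "z": 0, "ax": 0, "ay": 0, "az": 0, "hand": 1}, {"x": -0.8, "y": -0.7, "z": 0, "ax": 0, "ay": 0, "az": 0, "hand": 1}, {"x": -0.8, "y": -0.7, "z": 0, "ax": 0, "ay": 0, "az": 0, "hand": 1}])

```text
time_s: 3.85
eef_pos: [0.4172, 0.0921, 0.4315]
ee_rot: [0.596, 3.084, 0.001]
wrist_force: [-0.5, 0.3, -0.4]
width: 0.996
grip_force: 0.0
```

Emit:
drive_tool(rows=[{"x": -0.8, "y": -0.7, "z": 0, "ax": 0, "ay": 0, "az": 0, "hand": 1}, {"x": -0.8, "y": -0.7, "z": 0, "ax": 0, "ay": 0, "az": 0, "hand": 1}, {"x": -0.8, "y": -0.7, "z": 0, "ax": 0, "ay": 0, "az": 0, "hand": 1}, {"x": -0.8, "y": -0.7, "z": 0, "ax": 0, "ay": 0, "az": 0, "hand": 1}, {"x": -0.8, "y": -0.7, "z": 0, "ax": 0, "ay": 0, "az": 0, "hand": 1}, {"x": 0, "y": 0, "z": 0, "ax": 0, "ay": 0, "az": 0, "hand": 1}, {"x": 0, "y": 0, "z": 0, "ax": 0, "ay": 0, "az": 0, "hand": 1}])

```text
time_s: 4.72
eef_pos: [0.5129, -0.0958, 0.4314]
ee_rot: [-0.596, -3.084, -0.001]
wrist_force: [-0.5, -0.4, 0.0]
width: 1.002
grip_force: 0.0
```

```bash
python3 b.py w2
```

```text
{'time_s': np.float64(4.725), 'qpos': array([-2.940e-01,  7.400e-02,  9.870e-01,  1.000e-03,  2.081e+00,
       -1.482e+00]), 'eef_pos': array([ 0.513, -0.096,  0.431]), 'ee_rot': array([-5.960e-01, -3.084e+00, -1.000e-03]), 'wrist_force': array([-0.469, -0.386,  0.004]), 'ft_torque': array([ 0.03 ,  0.048, -0.014]), 'width': np.float64(1.002)}
tie_knob_grip 0.74 [0.468 0.506] [ 0.5481 -0.1292  0.134 ]
tie_knob 0.88 [0.474 0.509] [ 0.5541 -0.128   0.119 ]
lid_knob 0.97 [0.476 0.509] [ 0.56  -0.129  0.097]
lid_knob_rim 0.73 [0.494 0.55 ] [ 0.5836 -0.1231  0.116 ]
tie_knob_grip 0.7 [0.475 0.516] [ 0.5553 -0.126   0.134 ]
tie_knob 0.81 [0.474 0.503] [ 0.5515 -0.1264  0.119 ]
lid_knob 0.89 [0.474 0.502] [ 0.5557 -0.1281  0.097 ]
lid_knob_rim 0.94 [0.49  0.541] [ 0.5777 -0.1235  0.116 ]
```

View pics/w2.png

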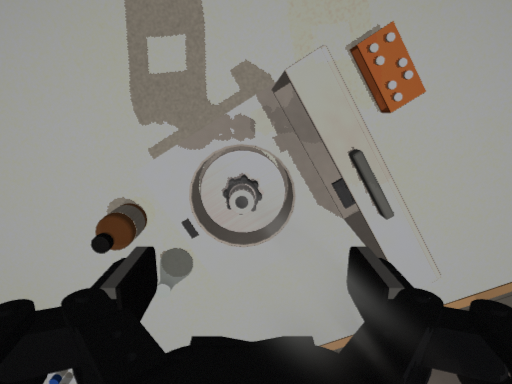

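The knob top is at about px (242,201). The lid is upright with its inner side facing the bowl, and the path is clear. I'll move above the knob and lower part way.

Run:
```python
from h import *
for p,z in (((242,201),.149),((242.5,195),.125)): print(atz("wrist",(p[0]/512,p[1]/384),z).round(4))
print(delta([.554,-.127,.24]).round(2))
```

```text
[ 0.5548 -0.1282  0.149 ]
[ 0.5525 -0.1272  0.125 ]
[-1.24 -0.34  4.79]
```

Emit:
drive_tool(rows=[{"x": -0.62, "y": -0.17, "z": 0.4, "ax": 0, "ay": 0, "az": 0, "hand": 0.6}, {"x": -0.62, "y": -0.17, "z": 0.8, "ax": 0, "ay": 0, "az": 0, "hand": 0.6}, {"x": 0, "y": 0, "z": 1, "ax": 0, "ay": 0, "az": 0, "hand": 0.6}, {"x": 0, "y": 0, "z": 1, "ax": 0, "ay": 0, "az": 0, "hand": 0.6}, {"x": 0, "y": 0, "z": 1, "ax": 0, "ay": 0, "az": 0, "hand": 0.6}, {"x": 0, "y": 0, "z": 0.5, "ax": 0, "ay": 0, "az": 0, "hand": 0.6}, {"x": 0, "y": 0, "z": 0, "ax": 0, "ay": 0, "az": 0, "hand": 0.6}, {"x": 0, "y": 0, "z": 0, "ax": 0, "ay": 0, "az": 0, "hand": 0.6}])

```text
time_s: 6.22
eef_pos: [0.5546, -0.1273, 0.2447]
ee_rot: [0.596, 3.083, -0.0]
wrist_force: [0.9, -0.3, -0.3]
width: 0.801
grip_force: 0.0
```

```bash
python3 b.py w3
```

```text
{'time_s': np.float64(6.225), 'qpos': array([-0.325,  0.126,  1.302,  0.   ,  1.711, -1.514]), 'eef_pos': array([ 0.555, -0.127,  0.245]), 'ee_rot': array([ 0.596,  3.083, -0.   ]), 'wrist_force': array([ 0.912, -0.304, -0.266]), 'ft_torque': array([0.048, 0.038, 0.02 ]), 'width': np.float64(0.801)}
tie_knob_grip 0.65 [0.489 0.516] [ 0.5555 -0.1299  0.134 ]
tie_knob 0.66 [0.494 0.506] [ 0.5568 -0.1283  0.119 ]
lid_knob 0.82 [0.493 0.496] [ 0.5584 -0.1291  0.097 ]
lid_knob_rim 0.64 [0.531 0.558] [ 0.5808 -0.1194  0.116 ]
tie_knob_grip 0.92 [0.49  0.512] [ 0.5546 -0.1291  0.134 ]
tie_knob 0.77 [0.496 0.496] [ 0.554  -0.1259  0.119 ]
lid_knob 0.86 [0.492 0.494] [ 0.5576 -0.1296  0.097 ]
lid_knob_rim 0.92 [0.528 0.557] [ 0.58   -0.1207  0.116 ]
```

View pics/w3.png

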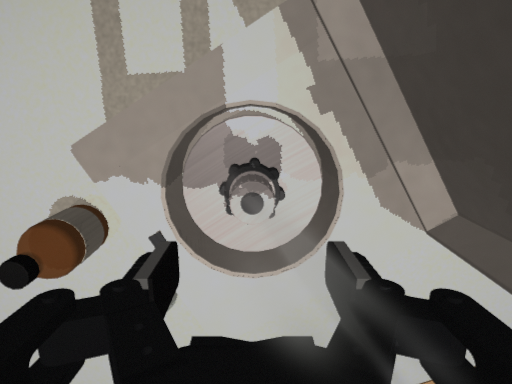

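The bowl rim is centred near (252,189), with the knob top near (252,203), level with the middle of the fingers.

Run:
```python
from h import *
for p,z in (((252,203),.149),((252.5,189),.125)): print(atz("wrist",(p[0]/512,p[1]/384),z).round(4))
for t in ([.5555,-.1285,.124],): print(delta(t).round(2))
```

```text
[ 0.5551 -0.1284  0.149 ]
[ 0.5501 -0.1259  0.125 ]
[-0.04 -0.02  2.99]
```

Emit:
drive_tool(rows=[{"x": 0, "y": -0.02, "z": 0.8, "ax": 0, "ay": 0, "az": 0, "hand": 0.6}, {"x": 0, "y": 0, "z": 0.8, "ax": 0, "ay": 0, "az": 0, "hand": 0.6}, {"x": 0, "y": 0, "z": 0.8, "ax": 0, "ay": 0, "az": 0, "hand": 0.6}, {"x": 0, "y": 0, "z": 0.4, "ax": 0, "ay": 0, "az": 0, "hand": 0.6}, {"x": 0, "y": 0, "z": 0.17, "ax": 0, "ay": 0, "az": 0, "hand": 0.6}, {"x": 0, "y": 0, "z": 0, "ax": 0, "ay": 0, "az": 0, "hand": 0.6}])

```text
time_s: 7.48
eef_pos: [0.5542, -0.1281, 0.1251]
ee_rot: [0.596, 3.084, -0.0]
wrist_force: [0.4, 0.3, -0.1]
width: 0.801
grip_force: 0.0
```

Emit:
drive_tool(rows=[{"x": 0, "y": 0, "z": 0, "ax": 0, "ay": 0, "az": 0, "hand": 0.2}, {"x": 0, "y": 0, "z": 0, "ax": 0, "ay": 0, "az": 0, "hand": 0}, {"x": 0, "y": 0, "z": 0, "ax": 0, "ay": 0, "az": 0, "hand": -0.12}, {"x": 0, "y": 0, "z": 0, "ax": 0, "ay": 0, "az": 0, "hand": -0.3}, {"x": 0, "y": 0, "z": 0, "ax": 0, "ay": 0, "az": 0, "hand": -0.5}, {"x": 0, "y": 0, "z": 0, "ax": 0, "ay": 0, "az": 0, "hand": -0.5}], force=25)

```text
time_s: 8.22
eef_pos: [0.5545, -0.1273, 0.1255]
ee_rot: [0.595, 3.083, 0.002]
wrist_force: [0.8, 3.2, 5.6]
width: 0.415
grip_force: 25.9
```

```bash
python3 b.py w4
```

```text
{'time_s': np.float64(8.225), 'qpos': array([-0.326,  0.172,  1.488,  0.002,  1.48 , -1.516]), 'eef_pos': array([ 0.555, -0.127,  0.125]), 'ee_rot': array([5.950e-01, 3.083e+00, 2.000e-03]), 'wrist_force': array([0.83 , 3.212, 5.58 ]), 'ft_torque': array([ 0.731, -0.196,  0.014]), 'width': np.float64(0.415)}
tie_knob_grip 0.59 [0.487 0.69 ] [ 0.5558 -0.1299  0.134 ]
tie_knob 0.97 [0.491 0.646] [ 0.5543 -0.1284  0.119 ]
tie_knob_grip 0.77 [0.494 0.688] [ 0.5559 -0.1282  0.134 ]
tie_knob 0.61 [0.496 0.637] [ 0.5531 -0.1265  0.119 ]
lid_knob_rim 0.29 [0.912 0.35 ] [ 0.54  -0.014  0.116]
```

Emit:
drive_tool(rows=[{"x": 0, "y": 0.02, "z": 0, "ax": 0, "ay": 0, "az": 0.5, "hand": -0.5}, {"x": 0, "y": 0, "z": 0, "ax": 0, "ay": 0, "az": 0.5, "hand": -0.5}, {"x": 0, "y": 0, "z": 0, "ax": 0, "ay": 0, "az": 0.5, "hand": -0.5}, {"x": 0, "y": 0, "z": 0, "ax": 0, "ay": 0, "az": 0.5, "hand": -0.5}, {"x": 0, "y": 0, "z": 0, "ax": 0, "ay": 0, "az": 0, "hand": -0.5}], force=40)

```text
time_s: 9.35
eef_pos: [0.5548, -0.1269, 0.1255]
ee_rot: [1.019, 2.97, 0.002]
wrist_force: [0.4, 3.9, 5.3]
width: 0.411
grip_force: 39.7
```

```bash
cat > f.py <<'E'
from h import *
v=[]
for i in range(5):
    s=arm.sense(); v.append(np.r_[s["wrist_force"],s["ft_torque"],s["joint_torque"][5]]); arm.grab_frame("wrist")
print(np.mean(v,0).round(3),np.std(v,0).round(3)); s=arm.sense()
print(s["time_s"],s["eef_pos"].round(4),s["ee_rot"].round(3),s["qpos"].round(3),s["grip_force"],s["width"])
for r in arm.landmark_of("lid_knob_rim","wrist")[:1]: print(r)
E
python3 f.py
```

```text
[ 0.398  3.496  5.393  0.644 -0.127 -0.029 -0.031] [0.19  0.272 0.186 0.017 0.024 0.031 0.037]
9.6 [ 0.5547 -0.1269  0.1255] [1.019e+00 2.970e+00 1.000e-03] [-3.250e-01  1.720e-01  1.488e+00  1.000e-03  1.480e+00 -1.235e+00] 39.68549430370331 0.4040858710689038
```

Emit:
drive_tool(rows=[{"x": 0, "y": 0, "z": 0, "ax": 0, "ay": 0, "az": 0.5, "hand": -0.5}, {"x": 0, "y": 0, "z": 0, "ax": 0, "ay": 0, "az": 0.5, "hand": -0.5}, {"x": 0, "y": 0, "z": 0, "ax": 0, "ay": 0, "az": 0.5, "hand": -0.5}, {"x": 0, "y": 0, "z": 0, "ax": 0, "ay": 0, "az": 0.5, "hand": -0.5}])

```text
time_s: 10.15
eef_pos: [0.5551, -0.1266, 0.1256]
ee_rot: [1.424, 2.798, 0.003]
wrist_force: [0.7, 5.0, 4.8]
width: 0.407
grip_force: 39.7
```

```bash
python3 f.py; python3 b.py w5
```

```text
[ 1.583  4.448  5.312  0.694 -0.254 -0.039 -0.036] [0.75  0.551 0.405 0.024 0.034 0.058 0.19 ]
10.4 [ 0.5551 -0.1266  0.1255] [1.422 2.799 0.003] [-0.325  0.172  1.488  0.002  1.48  -0.956] 39.65992212295532 0.40721131656348375
{'time_s': np.float64(10.45), 'qpos': array([-0.325,  0.172,  1.488,  0.002,  1.48 , -0.956]), 'eef_pos': array([ 0.555, -0.127,  0.126]), 'ee_rot': array([1.422, 2.799, 0.003]), 'wrist_force': array([1.359, 4.443, 5.856]), 'ft_torque': array([ 0.682, -0.229, -0.048]), 'width': np.float64(0.406)}
tie_knob_grip 0.83 [0.491 0.689] [ 0.5558 -0.129   0.134 ]
tie_knob 0.6 [0.496 0.649] [ 0.5563 -0.1274  0.119 ]
tie_knob_grip 0.96 [0.492 0.688] [ 0.556  -0.1287  0.134 ]
tie_knob 0.75 [0.493 0.646] [ 0.5554 -0.1274  0.119 ]
```

View pics/w5.png

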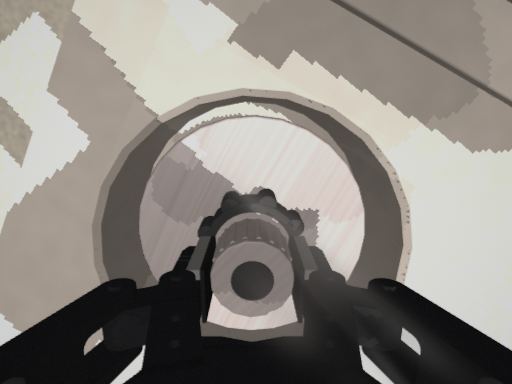

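Create g.py:
```python
from h import *
v=[]
for i in range(4):
    s=arm.sense(); v.append([s["ft_torque"][2],s["joint_torque"][5]])
    if i<3: arm.search_frame("tie_knob","wrist") if 0 else arm.grab_frame("wrist")
print(np.array(v).round(3).tolist(),s["time_s"],s["wrist_force"].round(1),s["qpos"][5].round(4))
```

```text
(no output)
```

Emit:
drive_tool(rows=[{"x": 0.018, "y": 0.026, "z": 0, "ax": 0, "ay": 0, "az": 0.5, "hand": -0.5}, {"x": 0, "y": 0, "z": 0, "ax": 0, "ay": 0, "az": 0.5, "hand": -0.5}])

```text
time_s: 11.2
eef_pos: [0.5553, -0.1264, 0.1256]
ee_rot: [1.616, 2.691, 0.0]
wrist_force: [2.4, 2.2, 5.3]
width: 0.408
grip_force: 39.7
```

```bash
python3 g.py
```

```text
[[0.037, -0.389], [-0.053, 0.121], [-0.034, 0.136], [-0.04, -0.014]] 11.35 [1.1 2.2 5.2] -0.8138
```

Emit:
drive_tool(rows=[{"x": 0, "y": 0, "z": 0, "ax": 0, "ay": 0, "az": 0.5, "hand": -0.5}, {"x": 0, "y": 0, "z": 0, "ax": 0, "ay": 0, "az": 0.5, "hand": -0.5}])

```text
time_s: 11.6
eef_pos: [0.5555, -0.1263, 0.1255]
ee_rot: [1.8, 2.571, 0.001]
wrist_force: [1.8, 2.7, 4.9]
width: 0.406
grip_force: 39.6
```

```bash
python3 g.py
```

```text
[[0.098, -0.391], [-0.051, 0.089], [-0.087, 0.183], [-0.092, -0.0]] 11.75 [1.  2.4 4.6] -0.6753
```

Emit:
drive_tool(rows=[{"x": 0, "y": 0, "z": 0, "ax": 0, "ay": 0, "az": 0.3, "hand": -0.5}, {"x": 0, "y": 0, "z": 0, "ax": 0, "ay": 0, "az": 0.3, "hand": -0.5}, {"x": 0, "y": 0, "z": 0, "ax": 0, "ay": 0, "az": 0.3, "hand": -0.5}])

```text
time_s: 12.12
eef_pos: [0.5557, -0.1263, 0.1256]
ee_rot: [1.955, 2.455, 0.002]
wrist_force: [2.4, 2.2, 4.9]
width: 0.408
grip_force: 39.7
```

```bash
python3 g.py
```

```text
[[0.073, -0.207], [-0.037, 0.064], [-0.105, 0.056], [-0.04, -0.031]] 12.275 [2.8 2.2 5.8] -0.5497
```

Emit:
drive_tool(rows=[{"x": 0, "y": 0, "z": 0, "ax": 0, "ay": 0, "az": 0.3, "hand": -0.5}, {"x": 0, "y": 0, "z": 0, "ax": 0, "ay": 0, "az": 0.3, "hand": -0.5}, {"x": 0, "y": 0, "z": 0, "ax": 0, "ay": 0, "az": 0.3, "hand": -0.5}])

```text
time_s: 12.65
eef_pos: [0.5559, -0.1262, 0.1255]
ee_rot: [2.105, 2.327, 0.003]
wrist_force: [3.3, 2.4, 5.0]
width: 0.405
grip_force: 39.6
```

```bash
python3 g.py
```

```text
[[-0.007, -0.207], [-0.024, 0.053], [-0.06, 0.074], [-0.019, -0.025]] 12.8 [4.3 2.3 5.5] -0.4244
```

Emit:
drive_tool(rows=[{"x": 0.008, "y": 0.02, "z": 0, "ax": 0, "ay": 0, "az": 0.3, "hand": -0.5}, {"x": 0, "y": 0, "z": 0, "ax": 0, "ay": 0, "az": 0.3, "hand": -0.5}, {"x": 0, "y": 0, "z": 0, "ax": 0, "ay": 0, "az": 0.3, "hand": -0.5}])

```text
time_s: 13.18
eef_pos: [0.5561, -0.1262, 0.1256]
ee_rot: [2.248, 2.191, 0.001]
wrist_force: [2.4, 1.8, 6.2]
width: 0.407
grip_force: 39.7
```

```bash
python3 g.py
```

```text
[[0.177, -0.209], [-0.059, 0.067], [-0.036, 0.054], [-0.095, -0.032]] 13.325 [2.1 0.6 6.2] -0.2977
```

Emit:
drive_tool(rows=[{"x": 0, "y": 0, "z": 0, "ax": 0, "ay": 0, "az": 0.3, "hand": -0.5}, {"x": 0, "y": 0, "z": 0, "ax": 0, "ay": 0, "az": 0.3, "hand": -0.5}, {"x": 0, "y": 0, "z": 0, "ax": 0, "ay": 0, "az": 0.3, "hand": -0.5}])

```text
time_s: 13.7
eef_pos: [0.5563, -0.1262, 0.1256]
ee_rot: [2.38, 2.045, 0.002]
wrist_force: [3.0, 1.5, 5.2]
width: 0.404
grip_force: 39.7
```

```bash
python3 g.py
```

```text
[[0.066, -0.208], [-0.008, 0.062], [-0.064, 0.055], [-0.037, -0.031]] 13.85 [2.8 1.7 4.9] -0.172
```

Emit:
drive_tool(rows=[{"x": 0, "y": 0, "z": 0, "ax": 0, "ay": 0, "az": 0.3, "hand": -0.5}, {"x": 0, "y": 0, "z": 0, "ax": 0, "ay": 0, "az": 0.3, "hand": -0.5}, {"x": 0, "y": 0, "z": 0, "ax": 0, "ay": 0, "az": 0.3, "hand": -0.5}])

```text
time_s: 14.22
eef_pos: [0.5565, -0.1263, 0.1256]
ee_rot: [2.504, 1.892, 0.003]
wrist_force: [3.6, 1.5, 5.0]
width: 0.406
grip_force: 39.7
```

```bash
python3 g.py
```

```text
[[0.08, -0.207], [-0.034, 0.064], [-0.084, 0.056], [-0.033, -0.03]] 14.375 [3.1 1.6 5.4] -0.0463
```

Emit:
drive_tool(rows=[{"x": 0, "y": 0.015, "z": 0, "ax": 0, "ay": 0, "az": 0.3, "hand": -0.5}, {"x": 0, "y": 0, "z": 0, "ax": 0, "ay": 0, "az": 0.3, "hand": -0.5}, {"x": 0, "y": 0, "z": 0, "ax": 0, "ay": 0, "az": 0.3, "hand": -0.5}])

```text
time_s: 14.75
eef_pos: [0.5568, -0.1264, 0.1255]
ee_rot: [2.618, 1.731, 0.002]
wrist_force: [2.4, 0.9, 4.8]
width: 0.402
grip_force: 39.7
```

```bash
python3 g.py
python3 - <<'E'
from h import *
for c in ("side","scene"):
    im=arm.grab_frame(c)
    for r in arm.landmark_of("lid_knob_rim",c)[:1]: print(c,r["conf"],atz(c,r["point"],.116).round(3))
    x,y=((277,253) if c=="side" else (186,181)); a=im[y-40:y+40,x-50:x+50]; cv2.imwrite(f"pics/{c}_k.png",cv2.resize(a,None,fx=6,fy=6,interpolation=2)[:,:,::-1])
E
```

```text
[[0.054, -0.209], [-0.104, 0.063], [-0.029, 0.054], [-0.062, -0.033]] 14.9 [2.5 2.  5.2] 0.0794
scene 0.75 [ 0.589 -0.121  0.116]
```

View pics/side_k.png

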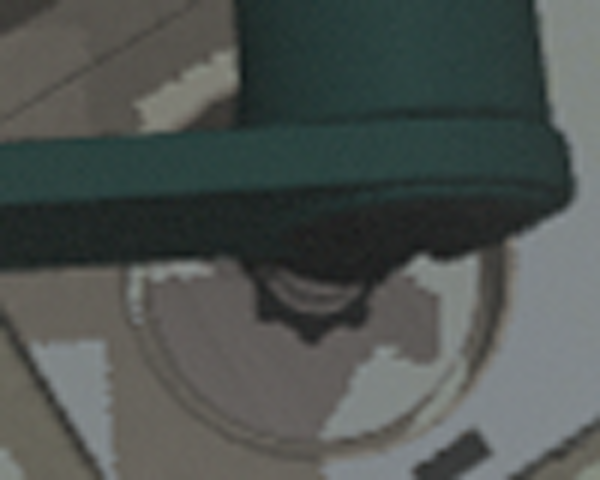

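The side view shows the lid knob's lobes below the wrist, and the rim point hasn't moved. I'll carry on turning.

Emit:
drive_tool(rows=[{"x": 0, "y": 0, "z": 0, "ax": 0, "ay": 0, "az": 0.3, "hand": -0.5}, {"x": 0, "y": 0, "z": 0, "ax": 0, "ay": 0, "az": 0.3, "hand": -0.5}, {"x": 0, "y": 0, "z": 0, "ax": 0, "ay": 0, "az": 0.3, "hand": -0.5}])

```text
time_s: 15.48
eef_pos: [0.5569, -0.1265, 0.1255]
ee_rot: [2.722, 1.563, 0.003]
wrist_force: [3.2, 1.5, 6.1]
width: 0.408
grip_force: 39.7
```

```bash
python3 g.py
```

```text
[[0.039, -0.209], [0.003, 0.06], [-0.015, 0.054], [-0.045, -0.032]] 15.625 [3.  1.2 5.4] 0.2051
```

Emit:
drive_tool(rows=[{"x": 0, "y": 0, "z": 0, "ax": 0, "ay": 0, "az": 0.3, "hand": -0.5}, {"x": 0, "y": 0, "z": 0, "ax": 0, "ay": 0, "az": 0.3, "hand": -0.5}, {"x": 0, "y": 0, "z": 0, "ax": 0, "ay": 0, "az": 0.3, "hand": -0.5}])

```text
time_s: 16.0
eef_pos: [0.5571, -0.1266, 0.1255]
ee_rot: [2.814, 1.389, 0.004]
wrist_force: [3.3, 1.0, 5.3]
width: 0.41
grip_force: 39.7
```

```bash
python3 g.py
```

```text
[[0.08, -0.172], [-0.04, 0.113], [-0.011, 0.086], [-0.03, 0.0]] 16.15 [3.9 1.9 5.3] 0.3306
```

Emit:
drive_tool(rows=[{"x": 0, "y": 0, "z": 0, "ax": 0, "ay": 0, "az": 0.25, "hand": -0.5}, {"x": 0, "y": 0, "z": 0, "ax": 0, "ay": 0, "az": 0.25, "hand": -0.5}])

```text
time_s: 16.4
eef_pos: [0.5572, -0.1266, 0.1256]
ee_rot: [2.861, 1.29, 0.004]
wrist_force: [3.4, 0.2, 5.5]
width: 0.405
grip_force: 39.7
```

```bash
python3 g.py
```

```text
[[0.158, -0.079], [0.015, 0.156], [0.091, 0.115], [0.021, 0.045]] 16.55 [ 3.5 -0.1  5.3] 0.4003
```

Emit:
drive_tool(rows=[{"x": 0, "y": 0, "z": 0, "ax": 0, "ay": 0, "az": 0.25, "hand": -0.5}, {"x": 0, "y": 0, "z": 0, "ax": 0, "ay": 0, "az": 0.25, "hand": -0.5}])

```text
time_s: 16.8
eef_pos: [0.5573, -0.1267, 0.1256]
ee_rot: [2.904, 1.19, 0.004]
wrist_force: [5.1, -0.0, 4.6]
width: 0.405
grip_force: 39.7
```

```bash
python3 g.py; python3 f.py
```

```text
[[0.226, -0.023], [0.082, 0.211], [0.115, 0.17], [0.108, 0.1]] 16.95 [ 5.  -1.   5.7] 0.4699
[ 4.684 -0.104  4.997  0.251 -0.484  0.098  0.085] [0.408 0.554 0.559 0.028 0.018 0.033 0.007]
17.2 [ 0.5573 -0.1267  0.1256] [2.904 1.191 0.004] [-3.220e-01  1.750e-01  1.484e+00 -1.000e-03  1.478e+00  4.700e-01] 39.73886489868164 0.40677095610599434
```

Emit:
drive_tool(rows=[{"x": 0, "y": 0, "z": 0, "ax": 0, "ay": 0, "az": 0.25, "hand": -0.5}, {"x": 0, "y": 0, "z": 0, "ax": 0, "ay": 0, "az": 0.25, "hand": -0.5}])

```text
time_s: 17.5
eef_pos: [0.5573, -0.1268, 0.1255]
ee_rot: [2.944, 1.087, 0.005]
wrist_force: [4.7, -0.7, 5.2]
width: 0.41
grip_force: 39.8
```

```bash
python3 g.py; python3 f.py
```

```text
[[0.239, 0.033], [0.201, 0.27], [0.166, 0.229], [0.206, 0.159]] 17.65 [ 5.1 -0.2  5.6] 0.54
[ 5.391 -0.916  4.927  0.275 -0.525  0.147  0.145] [0.367 0.813 0.414 0.023 0.027 0.034 0.007]
17.9 [ 0.5573 -0.1268  0.1256] [2.943 1.088 0.005] [-3.230e-01  1.750e-01  1.484e+00 -1.000e-03  1.478e+00  5.400e-01] 39.81526494026184 0.4068374660989932
{'point': [0.5324, 0.507], 'conf': 0.77}
```

Emit:
drive_tool(rows=[{"x": 0, "y": 0, "z": 0, "ax": 0, "ay": 0, "az": 0.25, "hand": -0.5}, {"x": 0, "y": 0, "z": 0, "ax": 0, "ay": 0, "az": 0.3, "hand": -0.5}])

```text
time_s: 18.2
eef_pos: [0.5574, -0.1269, 0.1256]
ee_rot: [2.983, 0.973, 0.005]
wrist_force: [6.1, -1.2, 4.7]
width: 0.408
grip_force: 39.9
```

```bash
python3 g.py; python3 f.py
```

```text
[[0.37, 0.049], [0.251, 0.344], [0.219, 0.317], [0.209, 0.231]] 18.35 [ 5.4 -1.9  5.2] 0.6166
[ 5.449 -1.571  5.149  0.325 -0.485  0.199  0.213] [0.569 0.407 0.343 0.037 0.028 0.025 0.009]
18.6 [ 0.5574 -0.1269  0.1256] [2.983 0.975 0.005] [-3.230e-01  1.760e-01  1.483e+00 -1.000e-03  1.478e+00  6.170e-01] 39.919214844703674 0.40610731981849596
{'point': [0.5203, 0.5047], 'conf': 0.85}
```

Emit:
drive_tool(rows=[{"x": 0, "y": 0, "z": 0, "ax": 0, "ay": 0, "az": 0.2, "hand": -0.5}, {"x": 0, "y": 0, "z": 0, "ax": 0, "ay": 0, "az": 0.1, "hand": -0.5}])

```text
time_s: 18.9
eef_pos: [0.5575, -0.127, 0.1256]
ee_rot: [3.003, 0.912, 0.005]
wrist_force: [5.5, -2.7, 4.2]
width: 0.407
grip_force: 40.0
```

```bash
python3 g.py; python3 f.py
```

```text
[[0.37, 0.294], [0.268, 0.358], [0.271, 0.311], [0.254, 0.277]] 19.05 [ 5.8 -1.7  4.3] 0.6583
[ 6.077 -1.613  4.537  0.365 -0.521  0.256  0.273] [0.437 0.236 0.329 0.04  0.019 0.012 0.002]
19.3 [ 0.5574 -0.1269  0.1255] [3.003 0.912 0.005] [-3.230e-01  1.760e-01  1.483e+00 -1.000e-03  1.478e+00  6.580e-01] 39.987128376960754 0.4061516759693474
{'point': [0.5211, 0.5034], 'conf': 0.91}
```

The screw is home and tight: the static reading is about 0.26 N m, and it read 0.37 while turning. Now I'll let go and rise.

Emit:
drive_tool(rows=[{"x": 0, "y": 0, "z": 0, "ax": 0, "ay": 0, "az": 0, "hand": 0}, {"x": 0, "y": 0, "z": 0, "ax": 0, "ay": 0, "az": 0, "hand": 0.3}, {"x": 0, "y": 0, "z": 0, "ax": 0, "ay": 0, "az": 0, "hand": 0.4}, {"x": 0, "y": 0, "z": -0.5, "ax": 0, "ay": 0, "az": 0, "hand": 0.4}, {"x": 0, "y": 0, "z": -1, "ax": 0, "ay": 0, "az": 0, "hand": 0.4}, {"x": 0, "y": 0, "z": -1, "ax": 0, "ay": 0, "az": 0, "hand": 0.4}, {"x": 0, "y": 0, "z": -1, "ax": 0, "ay": 0, "az": 0, "hand": 0.4}, {"x": 0, "y": 0, "z": -1, "ax": 0, "ay": 0, "az": 0, "hand": -1}])

```text
time_s: 20.35
eef_pos: [0.5554, -0.1258, 0.3054]
ee_rot: [-3.006, -0.911, 0.002]
wrist_force: [-0.2, 0.2, 0.5]
width: 0.503
grip_force: 0.0
```

Emit:
drive_tool(rows=[{"x": 0, "y": 0, "z": -1, "ax": 0, "ay": 0, "az": 0.75, "hand": -1}, {"x": 0, "y": 0, "z": -1, "ax": 0, "ay": 0, "az": 0.75, "hand": -1}, {"x": 0, "y": 0, "z": -1, "ax": 0, "ay": 0, "az": 0.75, "hand": -1}, {"x": 0, "y": 0, "z": -0.5, "ax": 0, "ay": 0, "az": 0.75, "hand": -1}])

```text
time_s: 20.85
eef_pos: [0.5557, -0.1259, 0.4472]
ee_rot: [3.129, 0.261, 0.005]
wrist_force: [0.6, 0.0, -0.2]
width: -0.003
grip_force: 0.0
```

```bash
cat >> h.py <<'E'
u=np.array([-.184,.983,0]); K0=np.array([.556,-.127,0])
def tip(th,d=.16,gap=0.,b=.0145,h=.034):
    H=K0+.112*u; y=-d*np.cos(th)+h*np.sin(th)+b+gap; z=.127+d*np.sin(th)+h*np.cos(th)
    return H+u*y+np.array([0,0,z])
E
python3 - <<'E'
from h import *
s=arm.sense(); print(s["time_s"],s["eef_pos"].round(3),s["qpos"].round(2),s["width"])
R=Ro.from_rotvec(s["ee_rot"]); print("u in tool",R.inv().apply(u).round(3))
ims=[]
for c in ("side","scene"):
    ims.append(arm.grab_frame(c))
    for n,z in (("lid_knob_rim",.116),("lid_front",.33),("lid_hinge",.127)):
        for r in arm.landmark_of(n,c)[:1]: print(c,n,r["conf"],atz(c,r["point"],z).round(3))
a=ims[1][100:260,90:310]; cv2.imwrite("pics/sc6.png",cv2.resize(a,(770,560))[:,:,::-1])
t=tip(1.55,gap=.035); print(t.round(3), delta(np.r_[t[:2],.43]).round(2), delta(t).round(2))
E
```

```text
20.85 [ 0.556 -0.126  0.447] [-0.32  0.2   0.81 -0.    2.13  1.08] -0.0027752773046515623
u in tool [-0.019 -1.    -0.002]
side lid_knob_rim 0.5 [ 0.587 -0.127  0.116]
side lid_hinge 0.9 [ 0.534 -0.015  0.127]
scene lid_knob_rim 0.62 [ 0.591 -0.126  0.116]
scene lid_front 0.58 [0.537 0.01  0.33 ]
scene lid_hinge 0.77 [ 0.541 -0.024  0.127]
[0.521 0.062 0.288] [-0.07 -4.77  0.32] [-0.06 -4.77  3.88]
```

View pics/sc6.png

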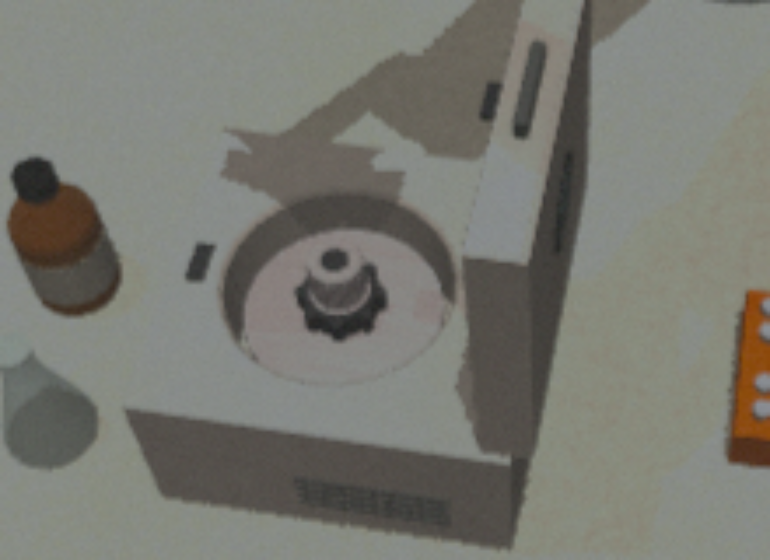

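The scene crop shows the inner knob free and the outer knob in place. The lid stands upright with its outer face towards the rack.

Emit:
drive_tool(rows=[{"x": -0.01, "y": -0.8, "z": 0, "ax": 0, "ay": 0, "az": 0, "hand": -1}, {"x": -0.01, "y": -0.8, "z": 0, "ax": 0, "ay": 0, "az": 0, "hand": -1}, {"x": -0.01, "y": -0.8, "z": 0, "ax": 0, "ay": 0, "az": 0, "hand": -1}, {"x": -0.01, "y": -0.8, "z": 0, "ax": 0, "ay": 0, "az": 0, "hand": -1}, {"x": -0.01, "y": -0.8, "z": 0, "ax": 0, "ay": 0, "az": 0, "hand": -1}, {"x": -0.01, "y": -0.8, "z": 0, "ax": 0, "ay": 0, "az": 0, "hand": -1}, {"x": 0, "y": 0, "z": 0, "ax": 0, "ay": 0, "az": 0, "hand": -1}])

```text
time_s: 22.12
eef_pos: [0.5204, 0.0648, 0.444]
ee_rot: [-3.129, -0.272, 0.001]
wrist_force: [-0.1, -1.1, 0.3]
width: 0.001
grip_force: 0.0
```

Emit:
drive_tool(rows=[{"x": 0, "y": 0, "z": 0.7, "ax": 0, "ay": 0, "az": 0, "hand": -1}, {"x": 0, "y": 0, "z": 0.8, "ax": 0, "ay": 0, "az": 0, "hand": -1}, {"x": 0, "y": 0, "z": 0.8, "ax": 0, "ay": 0, "az": 0, "hand": -1}, {"x": 0, "y": 0, "z": 0.8, "ax": 0, "ay": 0, "az": 0, "hand": -1}, {"x": 0, "y": 0, "z": 0.7, "ax": 0, "ay": 0, "az": 0, "hand": -1}, {"x": 0, "y": 0, "z": 0.1, "ax": 0, "ay": 0, "az": 0, "hand": -1}])

```text
time_s: 22.88
eef_pos: [0.5199, 0.0621, 0.2852]
ee_rot: [-3.13, -0.265, 0.01]
wrist_force: [0.2, -0.9, -0.5]
width: -0.002
grip_force: 0.0
```

```bash
cat > p.py <<'E'
from h import *
s=arm.sense(); print(s["time_s"],s["eef_pos"].round(4),s["qpos"].round(2),s["wrist_force"].round(1))
ths=[1.55,1.45,1.35,1.25,1.15,1.05,.95,.85,.75,.65,.55,.45,.35,.25,.15,.05,0]
P=np.array([tip(t) for t in ths]); print(delta(P[0]).round(2))
R=Ro.from_rotvec(s["ee_rot"]); D=R.inv().apply(np.diff(P,axis=0))/.04
for t,d in zip(ths[1:],D): print(t,d.round(3).tolist())
E
python3 p.py
```

```text
22.875 [0.5199 0.0621 0.2852] [ 0.01  0.03  1.33 -0.    1.79  1.41] [ 0.2 -0.9 -0.5]
[ 0.03  0.88 -0.06]
1.45 [0.006, 0.405, -0.057]
1.35 [0.007, 0.408, -0.016]
1.25 [0.007, 0.408, 0.025]
1.15 [0.007, 0.403, 0.065]
1.05 [0.007, 0.395, 0.105]
0.95 [0.007, 0.382, 0.144]
0.85 [0.007, 0.366, 0.182]
0.75 [0.007, 0.346, 0.217]
0.65 [0.007, 0.323, 0.251]
0.55 [0.007, 0.296, 0.282]
0.45 [0.006, 0.266, 0.31]
0.35 [0.006, 0.234, 0.335]
0.25 [0.005, 0.2, 0.357]
0.15 [0.005, 0.163, 0.375]
0.05 [0.004, 0.125, 0.389]
0 [0.002, 0.048, 0.199]
```

Emit:
drive_tool(rows=[{"x": 0, "y": 0.25, "z": 0, "ax": 0, "ay": 0, "az": 0, "hand": -1}, {"x": 0, "y": 0.25, "z": 0, "ax": 0, "ay": 0, "az": 0, "hand": -1}, {"x": 0, "y": 0.2, "z": 0, "ax": 0, "ay": 0, "az": 0, "hand": -1}, {"x": 0, "y": 0.2, "z": -0.05, "ax": 0, "ay": 0, "az": 0, "hand": -1}, {"x": 0, "y": 0.2, "z": -0.05, "ax": 0, "ay": 0, "az": 0, "hand": -1}, {"x": 0, "y": 0.2, "z": -0.02, "ax": 0, "ay": 0, "az": 0, "hand": -1}])

```text
time_s: 23.62
eef_pos: [0.53, 0.0118, 0.2939]
ee_rot: [-3.129, -0.267, -0.001]
wrist_force: [-0.6, 3.7, 1.8]
width: -0.001
grip_force: 1.8
```

```bash
cat > q.py <<'E'
from h import *
s=arm.sense(); print(s["time_s"],s["eef_pos"].round(4),s["wrist_force"].round(1)); arm.grab_frame("scene")
for r in arm.landmark_of("lid_front","scene")[:1]: print(r)
H=K0+.112*u; e=s["eef_pos"]; y=(e-H)@u-.0145; z=e[2]-.127; r=np.hypot(y,z); d=np.sqrt(r*r-.034**2)
print("theta if touching",np.arctan2(z,-y)-np.arctan2(.034,d),"d",d)
E
python3 q.py
```

```text
23.625 [0.53   0.0118 0.2939] [-0.6  3.7  1.8]
{'point': [0.474, 0.3237], 'conf': 0.72}
theta if touching 1.4542019203244778 d 0.16402551048361094
```

Contact is made at about 3.7 N, so I'll follow the arc.

Emit:
drive_tool(rows=[{"x": 0, "y": 0.3, "z": 0, "ax": 0, "ay": 0, "az": 0, "hand": -1}, {"x": 0, "y": 0.41, "z": 0.01, "ax": 0, "ay": 0, "az": 0, "hand": -1}, {"x": 0, "y": 0.41, "z": 0.05, "ax": 0, "ay": 0, "az": 0, "hand": -1}, {"x": 0, "y": 0.4, "z": 0.09, "ax": 0, "ay": 0, "az": 0, "hand": -1}, {"x": 0, "y": 0.39, "z": 0.13, "ax": 0, "ay": 0, "az": 0, "hand": -1}, {"x": 0, "y": 0.37, "z": 0.17, "ax": 0, "ay": 0, "az": 0, "hand": -1}])

```text
time_s: 24.48
eef_pos: [0.5455, -0.0796, 0.2749]
ee_rot: [3.13, 0.265, 0.0]
wrist_force: [-0.3, 0.9, 3.4]
width: -0.003
grip_force: 1.5
```

```bash
python3 q.py
```

```text
24.475 [ 0.5455 -0.0796  0.2749] [-0.3  0.9  3.4]
{'point': [0.358, 0.3281], 'conf': 0.65}
theta if touching 0.880367940825165 d 0.16368807929152906
```

Still in contact at 0.88 rad, so I'll continue.

Emit:
drive_tool(rows=[{"x": 0, "y": 0.35, "z": 0.22, "ax": 0, "ay": 0, "az": 0, "hand": -1}, {"x": 0, "y": 0.33, "z": 0.25, "ax": 0, "ay": 0, "az": 0, "hand": -1}, {"x": 0, "y": 0.3, "z": 0.28, "ax": 0, "ay": 0, "az": 0, "hand": -1}, {"x": 0, "y": 0.27, "z": 0.31, "ax": 0, "ay": 0, "az": 0, "hand": -1}, {"x": 0, "y": 0.24, "z": 0.33, "ax": 0, "ay": 0, "az": 0, "hand": -1}, {"x": 0, "y": 0.2, "z": 0.35, "ax": 0, "ay": 0, "az": 0, "hand": -1}])

```text
time_s: 25.32
eef_pos: [0.5567, -0.1455, 0.2045]
ee_rot: [3.13, 0.266, -0.0]
wrist_force: [0.5, -1.2, 3.6]
width: -0.0
grip_force: 1.0
```

```bash
python3 q.py
```

```text
25.325 [ 0.5567 -0.1455  0.2045] [ 0.5 -1.2  3.6]
{'point': [0.2898, 0.3841], 'conf': 0.96}
theta if touching 0.28266022577983463 d 0.16069315396280928
```

Emit:
drive_tool(rows=[{"x": 0, "y": 0.16, "z": 0.3, "ax": 0, "ay": 0, "az": 0, "hand": -1}, {"x": 0, "y": 0.1, "z": 0.3, "ax": 0, "ay": 0, "az": 0, "hand": -1}, {"x": 0, "y": 0.06, "z": 0.2, "ax": 0, "ay": 0, "az": 0, "hand": -1}, {"x": 0, "y": 0.03, "z": 0.15, "ax": 0, "ay": 0, "az": 0, "hand": -1}, {"x": 0, "y": 0, "z": 0.12, "ax": 0, "ay": 0, "az": 0, "hand": -1}])

```text
time_s: 26.05
eef_pos: [0.5591, -0.1586, 0.1627]
ee_rot: [3.13, 0.266, 0.0]
wrist_force: [0.4, -1.3, 0.9]
width: -0.001
grip_force: 0.7
```

```bash
python3 q.py
```

```text
26.05 [ 0.5591 -0.1586  0.1627] [ 0.4 -1.3  0.9]
{'point': [0.2828, 0.419], 'conf': 0.91}
theta if touching 0.01051936646263274 d 0.15855647041520873
```

Nearly shut. I'll press gently until the force rises.

Emit:
drive_tool(rows=[{"x": 0, "y": 0, "z": 0.04, "ax": 0, "ay": 0, "az": 0, "hand": -1}, {"x": 0, "y": 0, "z": 0.03, "ax": 0, "ay": 0, "az": 0, "hand": -1}, {"x": 0, "y": 0, "z": 0, "ax": 0, "ay": 0, "az": 0, "hand": -1}])

```text
time_s: 26.52
eef_pos: [0.559, -0.1583, 0.1611]
ee_rot: [-3.13, -0.267, -0.001]
wrist_force: [-2.9, 0.6, 4.6]
width: 0.004
grip_force: 2.4
```

```bash
python3 q.py
```

```text
26.525 [ 0.559  -0.1583  0.1611] [-2.9  0.6  4.6]
{'point': [0.2789, 0.4263], 'conf': 0.93}
theta if touching 0.00038980875843175333 d 0.1578239304636842
```

Emit:
drive_tool(rows=[{"x": 0, "y": 0, "z": 0.03, "ax": 0, "ay": 0, "az": 0, "hand": -1}, {"x": 0, "y": 0, "z": 0.03, "ax": 0, "ay": 0, "az": 0, "hand": -1}, {"x": 0, "y": 0, "z": 0, "ax": 0, "ay": 0, "az": 0, "hand": -1}])

```text
time_s: 27.0
eef_pos: [0.559, -0.1583, 0.161]
ee_rot: [3.13, 0.267, 0.003]
wrist_force: [-5.9, 2.5, 12.3]
width: -0.001
grip_force: 6.3
```

```bash
python3 q.py
```

```text
27.0 [ 0.559  -0.1583  0.161 ] [-5.9  2.5 12.3]
{'point': [0.2828, 0.424], 'conf': 0.72}
theta if touching -0.00014198617705057925 d 0.15780900800725312
```

The lid is hard shut: z no longer moves while the force rises. I'll back off and check.

Emit:
drive_tool(rows=[{"x": 0, "y": 0, "z": -0.5, "ax": 0, "ay": 0, "az": 0, "hand": -1}, {"x": 0, "y": 0, "z": -1, "ax": 0, "ay": 0, "az": 0, "hand": -1}, {"x": 0, "y": 0, "z": -1, "ax": 0, "ay": 0, "az": 0, "hand": -1}, {"x": 0, "y": 0, "z": -1, "ax": 0, "ay": 0, "az": 0, "hand": -1}, {"x": 0, "y": 0, "z": 0, "ax": 0, "ay": 0, "az": 0, "hand": -1}])

```text
time_s: 27.72
eef_pos: [0.5606, -0.159, 0.3021]
ee_rot: [3.127, 0.266, 0.013]
wrist_force: [0.3, 0.4, 0.4]
width: 0.001
grip_force: 0.0
```

Run:
```python
from h import *
im=[arm.grab_frame(c) for c in ("scene","side")]
cv2.imwrite("pics/end.png",cv2.resize(np.hstack(im),(800,300))[:,:,::-1]); print(arm.sense()["wrist_force"].round(1))
rs=[]
for c in ("scene","side"):
    r=arm.landmark_of("lid_front",c)
    if r: rs.append(ray(c,r[0]["point"]))
if len(rs)==2: print(tri(rs).round(3))
```

```text
[-0.   0.5 -0.1]
[ 0.568 -0.222  0.155]
```

View pics/end.png

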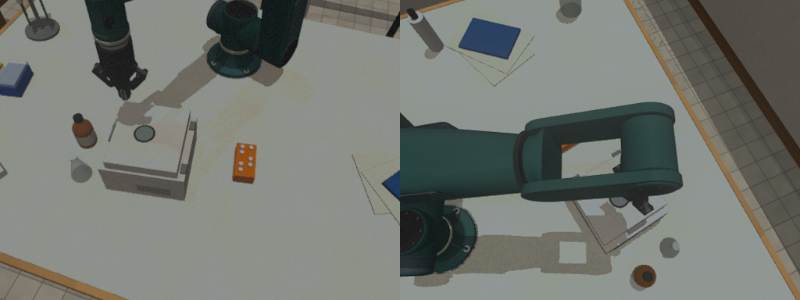

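The lid is shut, with its front edge at about z = 0.155 m. The flask, bottle and rack are where they were, and the gripper is clear.

```bash
python3 -c "
from workcell import arm
print(arm.sign_off())"
```

```text
the job is handed in; nothing more can be done
None
```

I tightened the inner knob to about 0.3 N m (0.26 N m measured with the arm holding still), closed the lid gently until it was fully shut, and handed the job in; no verdict came back, and the outer knob looked unmoved only to within a few mm in the camera images.

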